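# Candle an egg: seat it and hold the lamp shutter open

## Task

Lift the egg out of its wooden stand and set it gently, blunt end down as it stands now, in the rubber cup on top of the egg-inspection lamp: use a light grip (the shell cracks under a 40 N squeeze), do not drop it or press it down hard, and let go of it. Then pull the lamp's spring-return shutter out by its upright grip until the pointer is level with the clip on the rule, and finish while still holding it there with the fingers, since it springs shut when released. Leave the clip, the tart tin, the butter board and the jar alone.

Things in the scene. Friction and masses are not known exactly. Their poses are not given: they have to be found in the camera images.
- egg: Brown hen's egg, loose, about 60 g, 44 mm across, 57 mm tall, standing blunt end down in the cup of the egg stand. Origin: lowest point of the blunt end; z along its long axis to the pointed end; widest 24 mm above the origin. In a cup its lowest 8 mm are inside the rim, the rest is free. A grip over 40 N per finger, or 30 N against a cup, cracks it.
- egg_stand: Pale wooden block 80 x 80 x 25 mm, fixed, with one wooden cup in the middle of its top (40 mm outside, 34 mm inside diameter, 16 mm high, rim 41 mm above the worktop). Origin: centre of the underside.
- candler: Lamp, fixed: white box 130 x 130 mm, 70 mm high, with a black rubber cup (40 mm outside, 34 inside, rim 86 mm up) mid-top. Origin: centre of the underside, z up. The shutter comes out of its -x face along its -x; a metal rule 16 mm wide, top 22 mm up, lies parallel to the pull 55 mm to the +y side of the shutter's centre line, reaching 240 mm from the origin.
- seat (a point): Where the egg's origin lies when the egg is properly seated in the lamp's rubber cup: on the cup's axis, 8 mm below its rim, 78 mm above the worktop.
- shutter: Steel tongue with upright black grip, 14 mm thick along the pull, 34 mm wide, 16 to 82 mm above the worktop. Origin: worktop level under the grip; axes as the lamp's. Closed, the grip is 135 mm from the lamp's origin, 63 mm clear of the box. Slides out up to 80 mm along the lamp's -x against a spring (4 N closed, plus 80 N/m: 8 N at the farthest mark); shuts by itself when let go.
- grip (a point): Middle of the upright grip, 66 mm above the worktop, 16 mm under its top: a good place to pinch it from above.
- pointer (a point): Tip of the shutter's pointer: a 4 mm thin steel finger, 26 mm above the worktop, from the foot of the grip across the pull towards the rule; 48 mm to the +y side of the grip's middle and level with it along the pull.
- clip: The mark: small dark steel clip on the rule, 10 mm long along it, 20 mm wide, with an 8 mm stud on top (40 mm above the worktop), 30 to 55 mm out from the closed pointer. Stays put unless pushed hard. Origin: its middle, 26 mm up, 60 mm to +y of the shutter's centre line; axes as the lamp's. Pointer is at the mark when its tip and this origin are level along the pull (lamp's x).
- tart_tin: Bystander: small fluted steel tart tin with a baked tart, 111 mm across, 25 mm high. Origin: centre of the underside.
- butter_board: Bystander: wooden board 150 x 110 x 14 mm with a 55 mm long tail and a block of butter on it, 49 mm high in all. Origin: underside, middle of the board without its tail.
- jar: Bystander: white ceramic jar with a wooden lid and knob, 88 mm across, 115 mm high. Origin: centre of the underside.
Mind the look-alikes: they are no part of the job. What is meant by the egg is not turquoise, and is the smaller of those in its own colour.

How it is judged (in metres and radians):
On the way, in this order (a step that is already met when the one before it is completed fails the run):
1. the egg stands upright in the lamp's cup and has been let go (distance between egg and seat below 0.008 m and angle between egg's own z axis and vertical below 0.35 rad and contact force between the fingers and egg below 0.05 N and linear speed of egg below 0.03 m/s), for 0.3 s.
2. the shutter is held out with its pointer at the clip (x of pointer in the frame of clip between -0.005 and 0.005 m and contact force between the fingers and shutter above 1 N), for 0.5 s.
At the end, for the whole second after the job is handed in: The fingers hold the shutter still (more than 1 N on it) with its pointer level with the clip's middle to within 5 mm along the pull, while the egg stands untouched in the lamp's cup, within 8 mm of its seat, blunt end down and upright to within 20 degrees (all of step 1 and all of step 2 and linear speed of shutter below 0.01 m/s and contact force between the arm and egg below 0.05 N); the arm keeps its last pose, push and grip.
It fails at once if the egg is squeezed with more than 40 N per finger (80 N over both) (contact force between the fingers and egg above 80 N).
It fails at once if the egg is pressed or knocked against the lamp or its stand with more than 30 N (contact force between egg and candler above 30 N or contact force between egg and egg_stand above 30 N).
It fails at once if the egg is dropped (falls faster than 0.45 m/s while no finger holds it) (linear speed of egg above 0.45 m/s and contact force between the fingers and egg below 0.02 N).
It fails at once if the clip is pushed along the rule by more than 4 mm (distance of clip from where it was at the start of the episode above 0.004 m).
It fails at once if a bystander is moved by more than 20 mm (distance of any of tart_tin, butter_board, jar from where it was at the start of the episode above 0.02 m).
It also fails if it takes over 58 s, if anything falls off the work surface, if the arm or the gripper's body presses on something with over 40 N, if the wrist force passes 120 N, or if a joint passes its speed limit or range.

## Robot

A 6-joint arm with a two-finger parallel gripper is mounted at the origin on the work surface. World frame = base frame: x ahead of the robot, y to its left, z up, the work surface at z = 0. Lengths are in m, angles in degrees, forces in N, time in s.
With the tool pointing down it reaches from about 0.3 to 0.75 m from the base axis. Payload 8.5 kg.
Tool frame: the origin (TCP) lies midway between the tips of the shut fingers; the grasp point (between the pads) lies 19 mm behind it; z points along the fingers, y is the line along which they close (so a half turn about z gives the same grasp; the last joint's range is limited). The gripper opens to 85 mm and grips with 20 to 120 N. Pads are 22 mm wide; open, the fingers measure 114 mm over their backs; the gripper's body (76 mm by 85 mm) begins 54 mm behind the grasp point. The pads swing forward as they close: fully open they stand 13 mm farther back than shut.
Start: joints at [57.221, 21.807, 74.336, -0, 83.858, -12.336], TCP at [0.192, 0.515, 0.196] pointing down, gripper open.
Joint ranges: [-178.18, 178.18], [-50.72, 133.34], [12.68, 142.11], [-81.47, 261.47], [9.98, 163.14], [-165.26, 165.26]. Speed limits (degrees/s): [136.94, 136.94, 180, 180, 180, 180].

## Interface

Orientations are given as a 3x3 rotation matrix whose columns are the frame's x, y, z axes.
In Python, from rig import env, get_image, close_job gives the robot as it stands.
- The arm moves only by the tool step_arm, never from a script. Its argument "targets" is a list of rows, each a list of 2 entries, a list of its own where there are three numbers: the shift along the tool's x, y, z as a fraction of full scale, then the turn, a rotation vector about the tool's x, y, z as a fraction of full scale. In form: [[[x, y, z], [wx, wy, wz]], ...]. A call has 1 to 10 rows; each row is the pose to reach, as a shift and turn from the pose commanded when the call began, along the tool's axes at that moment; what a row does not reach only later rows make up. Full scale, the value 1, is 0.3 m for a shift and 45 degrees for a turn. A row lasts 1/12 s, in which the tool goes at most 41.7 mm and 7.16 degrees, less where a joint would pass 70% of its speed; a pose out of reach is approached as far as the arm can. A call with a number of a shift or a turn outside -1 to 1 is refused whole. A call with a gripper value outside its range is refused whole. "jaw" is the finger opening in mm, from 0 to 85.4, set as the call begins (left out, the last holds). The fingers move at their own pace and stop on an object; "grip_force" is the grip in N (left out, the last holds). Time passes only in rows, so rows that repeat a pose let the fingers close. It gives the time, the measured TCP pose, the force, the opening and the grip force at its end, in the units of the state.
- env.observe(): the state, without advancing time (a new reading comes with each control period).
- get_image(name): name is "scene" or "top" or "wrist"; returns a dict with "img" (384x512x3 uint8, red, green, blue), "z_map" (384x512 float32, m along the optical axis (not along the pixel's ray), 0 where there is no reading), "intrinsics" (3x3 intrinsics, pixels), "rvec" (rotation vector, rad) and "tvec" (3), from world to camera coordinates, as OpenCV has them. Camera axes: x right, y down, z forward; pixel columns grow to the right and rows downward; lengths in m; the calibration is good to about 2 mm. A picture is of the moment at which its call begins.
- close_job(): hands the job in; it is judged then, once.
The state is a dict: "time_s": time; "q": joint angles; "qvel": joint speeds; "joint_efforts": joint torques, N m; "position": TCP position; "tool_rot": TCP orientation; "ft_force": force on the tool from outside, world axes, zero at the start; "wrist_torque": the same for the moment, N m; "grip_width": finger opening in m; "gripper_force": force on a finger pad.
Only numpy, scipy, OpenCV 4.12 (cv2) and the standard library are available. Lean on these libraries where they do the work, as an engineer would, in place of code of your own. Each camera call takes 0.05 s, during which the arm holds its last target. There are 200 camera calls.

## Working session

There is one attempt and no reset: what is moved stays moved. The work goes in short steps, Python scripts to look and compute and a tool call to move; the robot and the scene stay as the last step left them, time stands still between calls to the robot, and variables do not carry over. Pictures are saved under pics/ and viewed, at most 11 in all, crops included, and the job is handed in when it is done.

Besides the shell and the picture viewer there is one more tool, called after ">>>" as a command line: name --argument value ..., lists and objects as JSON in quotes. step_arm: Moves the arm, as the interface text tells. Its arguments: {"type":"object","properties":{"targets":{"type":"array","items":{"type":"array"}},"jaw":{"type":"number"},"grip_force":{"type":"number"}},"required":["targets"]}

```bash
mkdir -p pics; ls; python3 - <<'E'
from rig import env,get_image
import cv2,numpy as np
ims=[]
for n in ["top","scene"]:
    d=get_image(n); np.savez(n+"0.npz",**d); cv2.imwrite(f"pics/{n}0.png",d["img"][:,:,::-1])
    print(n,d["intrinsics"],d["rvec"],d["tvec"])
print(env.observe())
E
```

```text
pics
top [[457.7867419    0.         251.28676721]
 [  0.         457.7867419  188.55247253]
 [  0.           0.           1.        ]] [ 2.1453175  -2.11866825  0.17633843] [-0.02430244  0.65422956  1.19691197]
scene [[383.37342437   0.         259.25823151]
 [  0.         383.37342437 194.55419803]
 [  0.           0.           1.        ]] [ 1.381385    2.00492454 -1.00362063] [ 0.22591754 -0.30029345  1.52916427]
{'time_s': 0.1, 'q': array([ 5.72234593e+01,  2.18384180e+01,  7.43801639e+01, -1.06506358e-03,
        8.38592046e+01, -1.23345741e+01]), 'qvel': array([-0.1046917 , -0.0352715 , -0.03339321,  0.06427988, -0.01459837,
       -0.00129729]), 'joint_efforts': array([ 4.75978639e-03, -4.49220943e+01, -2.31654739e+01, -1.60372670e-04,
        3.69658956e-03, -2.85391542e-05]), 'position': array([0.19191197, 0.51509139, 0.19536294]), 'tool_rot': array([[-9.37027025e-01,  3.49256118e-01, -7.19433059e-04],
       [ 3.49256753e-01,  9.37026357e-01, -1.15148610e-03],
       [ 2.71964172e-04, -1.33024045e-03, -9.99999078e-01]]), 'ft_force': array([ 0.58249519, -0.77547021, -0.1176648 ]), 'wrist_torque': array([-0.00334416, -0.05210563,  0.01851633]), 'gripper_force': 0.0, 'grip_width': 0.08550295984418181}
```

View pics/top0.png

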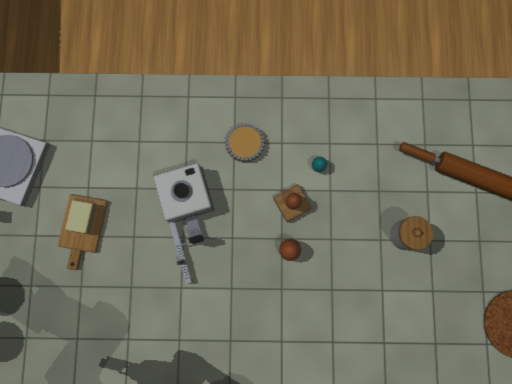

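View pics/scene0.png

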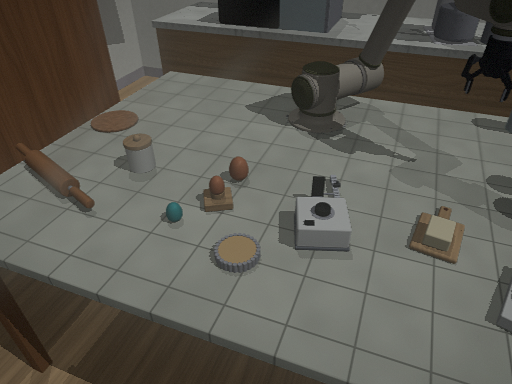

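The top view shows the egg in its stand near (294,201), with a larger brown look-alike at (290,250). The lamp is at (183,192) with its cup at (181,190). The shutter grip is near (194,235), and the rule runs from (175,222) to (187,282) with the clip near (181,258).

```bash
cat >h.py <<'E'
import numpy as np,cv2
def world(d):
    K=d["intrinsics"];R=cv2.Rodrigues(d["rvec"])[0];z=d["z_map"]
    v,u=np.mgrid[:z.shape[0],:z.shape[1]]
    p=np.stack([(u-K[0,2])/K[0,0]*z,(v-K[1,2])/K[1,1]*z,z],-1)
    w=(p-np.ravel(d["tvec"]))@R
    w[z==0]=np.nan
    return w
def proj(d,P):
    return cv2.projectPoints(np.array(P,float).reshape(-1,3),d["rvec"],d["tvec"],d["intrinsics"],None)[0].reshape(-1,2)
E
python3 - <<'E'
from h import *
d=np.load("top0.npz");w=world(d)
np.set_printoptions(precision=4,suppress=True)
def box(u0,u1,v0,v1,z0,z1):
    s=w[v0:v1,u0:u1].reshape(-1,3); return s[(s[:,2]>z0)&(s[:,2]<z1)]
print("table",np.nanmedian(box(230,270,270,320,-.05,.05),0))
lt=box(145,220,155,228,.06,.076); print("lamp",len(lt),lt.mean(0))
r=cv2.minAreaRect(lt[:,:2].astype(np.float32));print(r)
st=box(270,315,180,225,.018,.032); print("stand",len(st),st.mean(0),cv2.minAreaRect(st[:,:2].astype(np.float32)))
e=box(270,315,180,225,.06,.12); print("egg",len(e),e.mean(0),e[:,2].max(),cv2.minAreaRect(e[:,:2].astype(np.float32)))
g=box(182,210,215,250,.07,.095); print("grip",len(g),g.mean(0),cv2.minAreaRect(g[:,:2].astype(np.float32)))
c=box(168,195,215,290,.03,.05); print("clip stud?",len(c),c)
cp=box(165,200,172,208,.079,.1);print("cup rim",len(cp),cp.mean(0),cv2.minAreaRect(cp[:,:2].astype(np.float32)))
rl=box(160,195,232,290,.015,.028);print("rule",len(rl),rl.mean(0),cv2.minAreaRect(rl[:,:2].astype(np.float32)))
im=d["img"][165:295,150:320,::-1];cv2.imwrite("pics/c1.png",cv2.resize(im,None,fx=4.5,fy=4.5,interpolation=cv2.INTER_CUBIC))
E
```

```text
table [ 0.3688 -0.0152 -0.0007]
lamp 2159 [0.642  0.1712 0.0692]
((0.6438753604888916, 0.17210686206817627), (0.13025908172130585, 0.1299276053905487), 17.88307762145996)
stand 589 [ 0.6197 -0.1302  0.024 ] ((0.6225938200950623, -0.1312655210494995), (0.0798199400305748, 0.08048447221517563), 30.362525939941406)
egg 201 [ 0.6201 -0.13    0.079 ] 0.09334573306838174 ((0.6212893128395081, -0.13038583099842072), (0.040171124041080475, 0.04001937434077263), 2.230924129486084)
grip 71 [0.5152 0.1301 0.0803] ((0.51551353931427, 0.13044020533561707), (0.01362684741616249, 0.03288343548774719), 19.495609283447266)
clip stud? 48 [[0.5807 0.1585 0.0457]
 [0.5811 0.1563 0.0421]
 [0.5816 0.1541 0.0383]
 [0.5823 0.1522 0.0322]
 [0.578  0.1669 0.0439]
 [0.5784 0.1646 0.0407]
 [0.5791 0.1628 0.0345]
 [0.5794 0.1603 0.0326]
 [0.5747 0.1769 0.0486]
 [0.5748 0.1743 0.048 ]
 [0.5759 0.1732 0.0374]
 [0.5761 0.1706 0.0364]
 [0.5719 0.1851 0.0477]
 [0.5721 0.1827 0.046 ]
 [0.5731 0.1814 0.0374]
 [0.5738 0.1797 0.0307]
 [0.5702 0.1922 0.0374]
 [0.5702 0.1895 0.0374]
 [0.5709 0.1878 0.0309]
 [0.5661 0.2037 
[... 261 characters left out ...]
7  0.0315]
 [0.4565 0.1832 0.0313]
 [0.4565 0.1803 0.0325]
 [0.4565 0.1762 0.0412]
 [0.4565 0.1737 0.0397]
 [0.4565 0.1706 0.0424]
 [0.4567 0.1642 0.0309]
 [0.4538 0.1802 0.0321]
 [0.4538 0.1768 0.0364]
 [0.4539 0.1741 0.0366]
 [0.4539 0.1712 0.0377]
 [0.454  0.1697 0.0301]
 [0.4512 0.1765 0.0377]
 [0.4512 0.1739 0.0375]
 [0.4513 0.1722 0.0309]
 [0.4513 0.1696 0.0303]
 [0.4485 0.1801 0.0318]
 [0.4485 0.1775 0.031 ]]
cup rim 59 [0.6437 0.1711 0.0845] ((0.6438241600990295, 0.17157429456710815), (0.03874922916293144, 0.03756723180413246), 4.218782901763916)
rule 332 [0.4729 0.1711 0.0213] ((0.4670610725879669, 0.17036959528923035), (0.13840804994106293, 0.061117421835660934), 0.712094247341156)
```

View pics/c1.png

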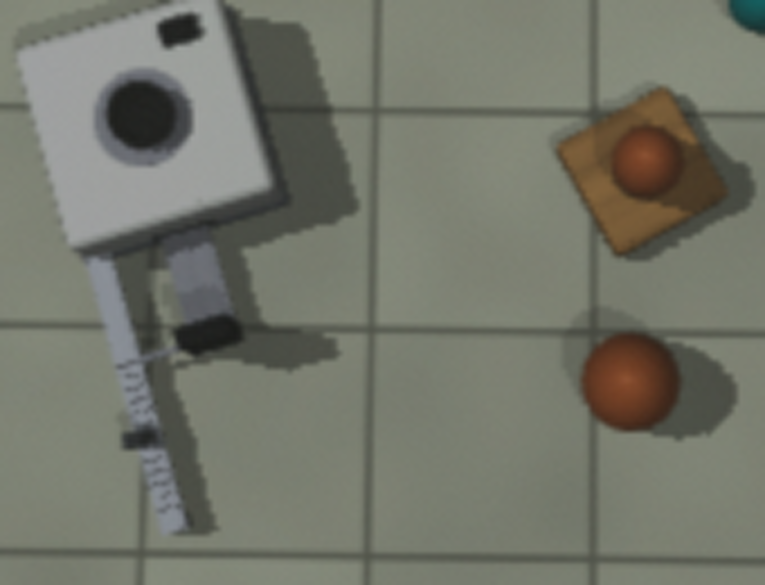

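The lamp fits cleanly: origin (0.644, 0.172), yaw 17.9°, and the grip 0.135 m out as specified. The egg is at (0.622, -0.131). The clip is roughly at lamp x = -0.181, so the pull is about 46 mm. I'll turn the tool so its y axis lies along the lamp's x and keep it there for the whole job.

```bash
cat >>h.py <<'E'
from scipy.spatial.transform import Rotation as Ro
np.set_printoptions(precision=4,suppress=True)
YAW=17.88
def Rt(yaw=YAW):
    y=np.radians(yaw);c,s=np.cos(y),np.sin(y)
    return np.array([[-s,c,0],[c,s,0],[0,0,-1.]])
O=np.array([.6439,.1718,0]);
def lamp(p): return Rt()[:,[1,0]].T@(np.asarray(p)-O)
def toW(x,y,z): return O+x*Rt()[:,1]+y*Rt()[:,0]+np.array([0,0,z])
def go(o,P,yaw=YAW):
    R=o["tool_rot"];s=R.T@(np.array(P)-o["position"])/.3
    t=np.degrees(Ro.from_matrix(R.T@Rt(yaw)).as_rotvec())/45
    print("t",o["time_s"],"pos",o["position"],"shift",s,"turn",t,"F",o["ft_force"],"w",o["grip_width"],"gf",o["gripper_force"])
E
python3 -c "
from h import *;from rig import env
o=env.observe();go(o,[.622,-.131,.2])"
```

```text
t 0.1 pos [0.1919 0.5151 0.1954] shift [-2.0955 -1.5173 -0.014 ] turn [-0.0017  0.0004  1.1484] F [ 0.5825 -0.7755 -0.1177] w 0.08550295984418181 gf 0.0
```

>>> step_arm --targets '[[[-0.95,-0.68,-0.05],[0,0,0.9]],[[-0.95,-0.68,-0.05],[0,0,0.9]],[[-0.95,-0.68,-0.05],[0,0,0.9]],[[-0.95,-0.68,-0.05],[0,0,0.9]],[[-0.95,-0.68,-0.05],[0,0,0.9]],[[-0.95,-0.68,-0.05],[0,0,0.9]],[[-0.95,-0.68,-0.05],[0,0,0.9]],[[-0.95,-0.68,-0.05],[0,0,0.9]],[[-0.95,-0.68,-0.05],[0,0,0.9]],[[-0.95,-0.68,-0.05],[0,0,0.9]]]' --jaw 75 --grip_force 20

```text
time_s: 0.93
position: [0.3898, 0.2219, 0.2108]
tool_rot: [[-0.482, 0.876, 0.0], [0.876, 0.482, -0.001], [-0.001, -0.0, -1.0]]
ft_force: [0.3, -0.3, -0.7]
grip_width: 0.0754
gripper_force: 0.0
```

```bash
python3 -c "
from h import *;from rig import env
o=env.observe();go(o,[.622,-.131,.2])"
```

```text
t 0.9333 pos [0.3898 0.2219 0.2108] shift [-1.4037  0.112   0.0368] turn [-0.0003  0.0009  0.2423] F [ 0.2859 -0.2699 -0.7077] w 0.07540563840722558 gf 0.0
```

>>> step_arm --targets '[[[-0.95,0.1,0.03],[0,0,0.242]],[[-0.95,0.1,0.03],[0,0,0.242]],[[-0.95,0.1,0.03],[0,0,0.242]],[[-0.95,0.1,0.03],[0,0,0.242]],[[-0.95,0.1,0.03],[0,0,0.242]],[[-0.95,0.1,0.03],[0,0,0.242]],[[-0.95,0.1,0.03],[0,0,0.242]],[[-0.95,0.1,0.03],[0,0,0.242]],[[-0.95,0.1,0.03],[0,0,0.242]],[[-0.95,0.1,0.03],[0,0,0.242]]]'

```text
time_s: 1.77
position: [0.552, -0.0089, 0.2016]
tool_rot: [[-0.312, 0.95, -0.001], [0.95, 0.312, 0.001], [0.001, -0.001, -1.0]]
ft_force: [0.5, 0.2, 0.3]
grip_width: 0.075
gripper_force: 0.0
```

```bash
python3 -c "
from h import *;from rig import env
o=env.observe();go(o,[.622,-.131,.2])"
```

```text
t 1.7667 pos [ 0.552  -0.0089  0.2016] shift [-0.4597  0.0945  0.0048] turn [-0.0011 -0.0012  0.0071] F [0.4964 0.176  0.2597] w 0.07495593796655023 gf 0.0
```

>>> step_arm --targets '[[[-0.46,0.095,0.0],[0,0,0]],[[-0.46,0.095,0.0],[0,0,0]],[[-0.46,0.095,0.0],[0,0,0]],[[-0.46,0.095,0.0],[0,0,0]],[[-0.46,0.095,0.0],[0,0,0]],[[-0.46,0.095,0.0],[0,0,0]],[[-0.46,0.095,0.0],[0,0,0]]]'

```text
time_s: 2.35
position: [0.6221, -0.13, 0.2023]
tool_rot: [[-0.314, 0.95, -0.0], [0.95, 0.314, 0.0], [0.0, 0.0, -1.0]]
ft_force: [-0.5, 0.4, 0.3]
grip_width: 0.075
gripper_force: 0.0
```

```bash
python3 - <<'E'
from h import *;from rig import env,get_image
d=get_image("wrist"); cv2.imwrite("pics/w1.png",d["img"][:,:,::-1]);w=world(d);np.savez("w1.npz",**d)
o=env.observe();go(o,[.622,-.131,.042])
r=np.hypot(w[...,0]-.622,w[...,1]+.131)
for z0,z1,rr in [(.018,.032,.06),(.045,.1,.03),(.075,.1,.03)]:
    m=(r<rr)&(w[...,2]>z0)&(w[...,2]<z1);s=w[m]
    if len(s): print(len(s),s.mean(0),s[:,2].max(),cv2.minAreaRect(s[:,:2].astype(np.float32)))
E
```

```text
t 2.4 pos [ 0.6222 -0.13    0.2025] shift [-0.0031 -0.0017  0.535 ] turn [ 0.0003 -0.0002  0.0091] F [-0.1792  0.2706 -0.4614] w 0.07470864162689138 gf 0.0
3698 [ 0.6208 -0.1258  0.0252] 0.0319772741122935 ((0.6229421496391296, -0.13230106234550476), (0.08003710955381393, 0.08024592697620392), 29.81400489807129)
1623 [ 0.6214 -0.1274  0.08  ] 0.09183778159037106 ((0.6221938729286194, -0.13088876008987427), (0.04234008118510246, 0.04048070311546326), 17.486719131469727)
1217 [ 0.6223 -0.1298  0.084 ] 0.09183778159037106 ((0.622646152973175, -0.13186722993850708), (0.03715899586677551, 0.036120835691690445), 20.655244827270508)
```

View pics/w1.png

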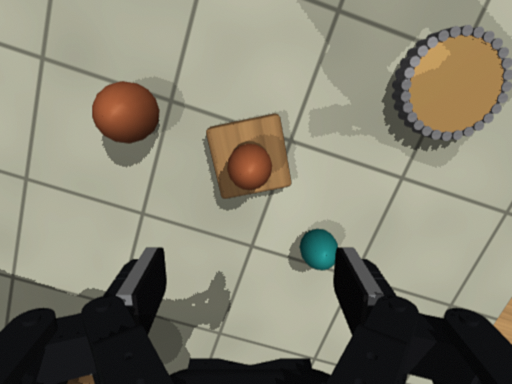

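The wrist view shows the egg upright in the stand at (250,165), and the fingers clear of both look-alike eggs. The refined egg axis is (0.6225, -0.1315), so I'll go down onto it.

>>> step_arm --targets '[[[-0.005,-0.002,0.1],[0,0,0.009]],[[-0.005,-0.002,0.2],[0,0,0.009]],[[-0.005,-0.002,0.28],[0,0,0.009]],[[-0.005,-0.002,0.36],[0,0,0.009]],[[-0.005,-0.002,0.42],[0,0,0.009]],[[-0.005,-0.002,0.46],[0,0,0.009]],[[-0.005,-0.002,0.5],[0,0,0.009]],[[-0.005,-0.002,0.53],[0,0,0.009]],[[-0.005,-0.002,0.54],[0,0,0.009]],[[-0.005,-0.002,0.54],[0,0,0.009]]]' --jaw 66

```text
time_s: 3.23
position: [0.6222, -0.1329, 0.0398]
tool_rot: [[-0.306, 0.952, -0.001], [0.952, 0.306, 0.0], [0.001, -0.001, -1.0]]
ft_force: [0.1, 0.8, -0.5]
grip_width: 0.0661
gripper_force: 0.0
```

```bash
python3 -c "
from h import *;from rig import env
o=env.observe();go(o,[.6225,-.1315,.04])"
```

```text
t 3.2333 pos [ 0.6222 -0.1329  0.0398] shift [ 0.0041  0.0023 -0.0008] turn [-0.0008 -0.0007 -0.0015] F [ 0.1448  0.7923 -0.4733] w 0.06610687971667482 gf 0.0
```

>>> step_arm --targets '[[[0.004,0.002,0],[0,0,0]],[[0.004,0.002,0],[0,0,0]],[[0.004,0.002,0],[0,0,0]],[[0.004,0.002,0],[0,0,0]],[[0.004,0.002,0],[0,0,0]],[[0.004,0.002,0],[0,0,0]]]' --jaw 47 --grip_force 20

```text
time_s: 3.73
position: [0.6228, -0.1325, 0.0401]
tool_rot: [[-0.305, 0.952, 0.0], [0.952, 0.305, -0.0], [-0.0, 0.0, -1.0]]
ft_force: [0.2, 0.4, 0.4]
grip_width: 0.0471
gripper_force: 0.0
```

>>> step_arm --targets '[[[0,0,0],[0,0,0]],[[0,0,0],[0,0,0]],[[0,0,0],[0,0,0]],[[0,0,0],[0,0,0]],[[0,0,0],[0,0,0]],[[0,0,0],[0,0,0]]]' --jaw 40 --grip_force 20

```text
time_s: 4.23
position: [0.6227, -0.1325, 0.0399]
tool_rot: [[-0.305, 0.952, 0.0], [0.952, 0.305, -0.0], [-0.0, -0.0, -1.0]]
ft_force: [0.1, 0.6, 0.0]
grip_width: 0.0399
gripper_force: 0.0
```

```bash
python3 -c "
from h import *;from rig import env
o=env.observe();go(o,toW(0,0,.2))"
```

```text
t 4.2333 pos [ 0.6227 -0.1325  0.0399] shift [ 0.9443  0.3765 -0.5336] turn [-0.      0.     -0.0026] F [0.1069 0.5714 0.0232] w 0.03989549640320072 gf 0.0
```

No contact yet at 40 mm, so I'll keep closing slowly.

>>> step_arm --targets '[[[0,0,0],[0,0,0]],[[0,0,0],[0,0,0]],[[0,0,0],[0,0,0]],[[0,0,0],[0,0,0]]]' --jaw 37 --grip_force 20

```text
time_s: 4.57
position: [0.6227, -0.1324, 0.0399]
tool_rot: [[-0.305, 0.952, -0.0], [0.952, 0.305, 0.0], [0.0, -0.0, -1.0]]
ft_force: [0.2, -0.6, -0.4]
grip_width: 0.037
gripper_force: 0.0
```

```bash
python3 - <<'E'
from h import *;from rig import env,get_image
o=env.observe();go(o,toW(0,0,.2))
d=get_image("scene"); d2=get_image("wrist")
u,v=proj(d,[.6225,-.13,.06])[0].astype(int)
a=cv2.resize(d["img"][max(v-40,0):v+40,u-53:u+53,::-1],(530,400),interpolation=cv2.INTER_CUBIC)
cv2.imwrite("pics/c2.png",np.hstack([a[:, :400],cv2.resize(d2["img"][:,:,::-1],(400,400))]))
E
```

```text
t 4.5667 pos [ 0.6227 -0.1324  0.0399] shift [ 0.9442  0.3765 -0.5336] turn [-0.     -0.     -0.0026] F [ 0.1748 -0.5917 -0.4085] w 0.037042467079572254 gf 0.0
```

View pics/c2.png

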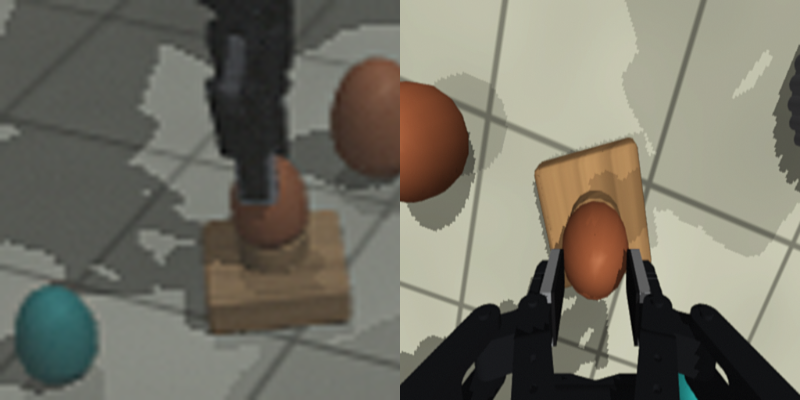

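Both views suggest the fingertips reach only the upper half of the egg. I'll measure the tip height from depth.

```bash
python3 - <<'E'
from h import *;from rig import env,get_image
o=env.observe();T=o["tool_rot"];p=o["position"]
for n in ["wrist","scene"]:
    d=get_image(n);w=world(d);t=(w-p)@T
    im=d["img"].astype(int)
    ok=(np.abs(t[...,0])<.03)&(np.abs(t[...,1])<.055)&(t[...,2]>-.06)&(t[...,2]<.02)
    gray=(im.max(-1)-im.min(-1)<25)
    red=(im[...,0]-im[...,2]>40)
    s=t[ok&gray];e=w[ok&red]
    print(n,"dark",len(s)); 
    for sg in (-1,1):
        q=s[(s[:,1]*sg>.012)]
        if len(q): q=q[np.argsort(-q[:,2])][:12]; print(q[:,:],)
    print("egg",e.max(0),e.min(0),((e-p)@T).min(0),((e-p)@T).max(0))
E
```

```text
wrist dark 1838
[[-0.0046 -0.0187 -0.0323]
 [-0.0038 -0.0186 -0.0329]
 [-0.0018 -0.0183 -0.0355]
 [-0.0027 -0.0182 -0.0367]
 [-0.0049 -0.0181 -0.0375]
 [-0.0063 -0.0182 -0.0378]
 [ 0.0053 -0.0182 -0.0381]
 [ 0.0063 -0.0181 -0.0381]
 [ 0.0049 -0.0182 -0.0383]
 [-0.007  -0.0181 -0.0384]
 [-0.0081 -0.0182 -0.0384]
 [ 0.0034 -0.0182 -0.0385]]
[[-0.0051  0.0196 -0.0315]
 [-0.0106  0.015  -0.0361]
 [-0.0055  0.0176 -0.0365]
 [-0.0071  0.0167 -0.0365]
 [-0.0087  0.0158 -0.0365]
 [-0.0063  0.019  -0.037 ]
 [-0.0073  0.019  -0.0371]
 [-0.0045  0.0189 -0.0374]
 [-0.0039  0.0189 -0.0374]
 [-0.0071  0.0162 -0.0375]
 [-0.0065  0.019  -0.0376]
 [ 0.0066  0.0189 -0.0377]]
egg [ 0.6752 -0.0937  0.0918] [ 0.5704 -0.1603  0.0203] [-0.0269 -0.0456 -0.0519] [0.03   0.0465 0.0196]
scene dark 131
[[-0.0298 -0.0298  0.0156]
 [-0.0221 -0.0189  0.0145]
 [-0.0276 -0.0172  0.0134]
 [ 0.0109 -0.0163 -0.0406]
 [ 0.0051 -0.0184 -0.0423]
 [ 0.008  -0.0176 -0.0429]
 [ 0.0108 -0.0175 -0.0431]
 [ 0.0078 -0.0198 -0.0448]
 [ 0.0053 -0.0186 -0.0455]
 [ 0.011  -0.0178 -0.0463]
 [ 0.0084 -0.0179 -0.0495]
 [ 0.0113 -0.0173 -0.05  ]]
[[-0.0108  0.016   0.0127]
 [-0.0044  0.0194  0.0099]
 [ 0.0014  0.02    0.0092]
 [-0.0076  0.0165  0.0087]
 [-0.0013  0.0209  0.0086]
 [-0.0068  0.0214  0.0084]
 [-0.01    0.0182  0.0075]
 [-0.0133  0.015   0.0065]
 [-0.004   0.0202  0.0058]
 [-0.0136  0.0122  0.0052]
 [-0.01    0.0169  0.005 ]
 [-0.007   0.0179  0.0041]]
egg [ 0.6724 -0.0961  0.0907] [ 0.5723 -0.1562  0.023 ] [-0.0286 -0.0444 -0.0508] [0.03   0.0448 0.0169]
```

Depth puts the pad ends about 30 mm behind the TCP, at z ≈ 0.07, which agrees with no contact at 37 mm. I'll open, go 12 mm lower and close again.

>>> step_arm --targets '[[[0,0.0,0],[0,0,0]],[[0,0.0,0],[0,0,0]],[[0,0,0],[0,0,0]],[[0,0,0],[0,0,0]],[[0.003,0,0.01],[0,0,0]],[[0.003,0,0.02],[0,0,0]],[[0.003,0,0.03],[0,0,0]],[[0.003,0,0.04],[0,0,0]],[[0.003,0,0.04],[0,0,0]]]' --jaw 60

```text
time_s: 5.52
position: [0.6221, -0.1315, 0.027]
tool_rot: [[-0.305, 0.952, -0.001], [0.952, 0.305, 0.0], [0.001, -0.001, -1.0]]
ft_force: [0.3, -0.3, -0.5]
grip_width: 0.06
gripper_force: 0.0
```

>>> step_arm --targets '[[[0,0,0],[0,0,0]],[[0,0,0],[0,0,0]],[[0,0,0],[0,0,0]],[[0,0,0],[0,0,0]],[[0,0,0],[0,0,0]],[[0,0,0],[0,0,0]]]' --jaw 41 --grip_force 20

```text
time_s: 6.02
position: [0.6225, -0.1316, 0.028]
tool_rot: [[-0.305, 0.952, 0.0], [0.952, 0.305, -0.0], [-0.0, 0.0, -1.0]]
ft_force: [-0.8, -0.4, -0.2]
grip_width: 0.0409
gripper_force: 5.2
```

```bash
python3 - <<'E'
from h import *;from rig import env,get_image
o=env.observe();go(o,toW(0,0,.2))
d=get_image("scene"); d2=get_image("wrist")
u,v=proj(d,[.6225,-.13,.06])[0].astype(int)
a=cv2.resize(d["img"][max(v-40,0):v+40,u-40:u+40,::-1],(400,400),interpolation=cv2.INTER_CUBIC)
cv2.imwrite("pics/c3.png",np.hstack([a,cv2.resize(d2["img"][:,:,::-1],(400,400))]))
E
```

```text
t 6.0167 pos [ 0.6225 -0.1316  0.028 ] shift [ 0.9413  0.3765 -0.5734] turn [ 0.      0.0001 -0.0027] F [-0.8264 -0.4136 -0.1726] w 0.04092659669128908 gf 5.24503692984581
```

View pics/c3.png

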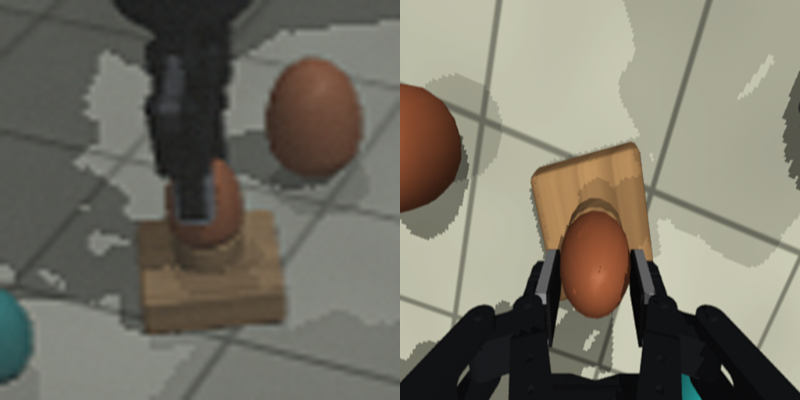

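The egg was touched at 41 mm (5 N), but only above its widest part. I'll go 11 mm lower, where the tips will still clear the cup rim, and grip there.

>>> step_arm --targets '[[[0,0.0,0],[0,0,0]],[[0,0.0,0],[0,0,0]],[[0,0,0],[0,0,0]],[[0,0,0],[0,0,0]],[[0,0,0.01],[0,0,0]],[[0,0,0.017],[0,0,0]],[[0,0,0.024],[0,0,0]],[[0,0,0.031],[0,0,0]],[[0,0,0.037],[0,0,0]],[[0,0,0.037],[0,0,0]]]' --jaw 58

```text
time_s: 6.95
position: [0.6222, -0.1315, 0.0163]
tool_rot: [[-0.305, 0.952, -0.001], [0.952, 0.305, 0.0], [0.001, -0.001, -1.0]]
ft_force: [0.1, 0.6, -1.1]
grip_width: 0.058
gripper_force: 0.0
```

>>> step_arm --targets '[[[0,0,0],[0,0,0]],[[0,0,0],[0,0,0]],[[0,0,0],[0,0,0]],[[0,0,0],[0,0,0]],[[0,0,0],[0,0,0]],[[0,0,0],[0,0,0]]]' --jaw 44 --grip_force 20

```text
time_s: 7.45
position: [0.6225, -0.1316, 0.0169]
tool_rot: [[-0.305, 0.952, 0.0], [0.952, 0.305, -0.0], [-0.0, 0.0, -1.0]]
ft_force: [-0.5, -0.2, -0.6]
grip_width: 0.0444
gripper_force: 0.1
```

>>> step_arm --targets '[[[0,0,0],[0,0,0]],[[0,0,0],[0,0,0]],[[0,0,0],[0,0,0]],[[0,0,0],[0,0,0]],[[0,0,0],[0,0,0]]]' --jaw 40 --grip_force 20

```text
time_s: 7.87
position: [0.6225, -0.1316, 0.0169]
tool_rot: [[-0.305, 0.952, 0.0], [0.952, 0.305, -0.0], [-0.0, 0.0, -1.0]]
ft_force: [-1.3, 0.1, 1.9]
grip_width: 0.0424
gripper_force: 20.4
```

Firm light grip: 42.4 mm at 20 N. Lifting.

>>> step_arm --targets '[[[0,0,-0.01],[0,0,0]],[[0,0,-0.03],[0,0,0]],[[0,0,-0.06],[0,0,0]],[[0,0,-0.1],[0,0,0]],[[0,0,-0.15],[0,0,0]],[[0,0,-0.21],[0,0,0]],[[0,0,-0.27],[0,0,0]],[[0,0,-0.32],[0,0,0]],[[0,0,-0.36],[0,0,0]],[[0,0,-0.37],[0,0,0]]]'

```text
time_s: 8.7
position: [0.6234, -0.1319, 0.131]
tool_rot: [[-0.305, 0.952, 0.004], [0.952, 0.305, -0.002], [-0.003, 0.004, -1.0]]
ft_force: [0.8, 0.4, -0.2]
grip_width: 0.0427
gripper_force: 20.4
```

```bash
python3 - <<'E'
from h import *;from rig import env,get_image
o=env.observe();go(o,toW(0,0,.13))
d=get_image("wrist");w=world(d);im=d["img"].astype(int);p=o["position"]
red=(im[...,0]-im[...,2]>40)&(np.hypot(w[...,0]-p[0],w[...,1]-p[1])<.04)&(w[...,2]>p[2])
s=w[red];print(len(s),s.min(0)-p,s.max(0)-p)
cv2.imwrite("pics/w2.png",d["img"][:,:,::-1])
E
```

```text
t 8.7 pos [ 0.6234 -0.1319  0.131 ] shift [0.9432 0.374  0.0017] turn [ 0.0045  0.0038 -0.0025] F [ 0.8391  0.4303 -0.2293] w 0.042735741887718094 gf 20.44606178998947
8341 [-0.021  -0.0125  0.0303] [0.0182 0.0218 0.0747]
```

View pics/w2.png

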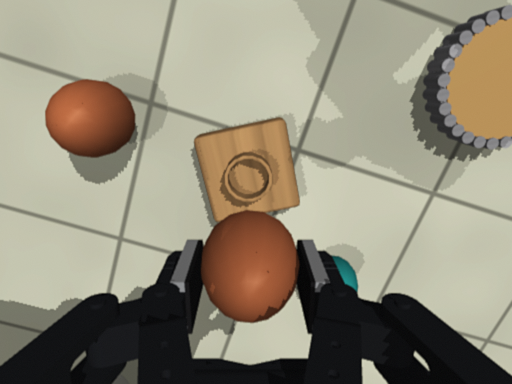

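The egg is securely held, about 16 mm above the TCP as it was in the stand, and the stand's cup is empty at (247,177). Carrying it to the lamp.

>>> step_arm --targets '[[[0.03,0.012,0],[0,0,0]],[[0.09,0.036,0],[0,0,0]],[[0.17,0.067,0],[0,0,0]],[[0.25,0.1,0],[0,0,0]],[[0.33,0.131,0],[0,0,0]],[[0.41,0.163,0],[0,0,0]],[[0.49,0.194,0],[0,0,0]],[[0.55,0.218,0],[0,0,0]],[[0.59,0.234,0],[0,0,0]],[[0.6,0.238,0],[0,0,0]]]'

```text
time_s: 9.58
position: [0.635, 0.0641, 0.127]
tool_rot: [[-0.307, 0.952, -0.002], [0.952, 0.307, 0.001], [0.001, -0.001, -1.0]]
ft_force: [0.2, 0.5, -0.0]
grip_width: 0.0428
gripper_force: 20.4
```

```bash
python3 - <<'E'
from h import *;from rig import env,get_image
d=get_image("wrist");w=world(d)
o=env.observe();go(o,toW(0,0,.13))
r=np.hypot(w[...,0]-O[0],w[...,1]-O[1])
s=w[(r<.03)&(w[...,2]>.079)&(w[...,2]<.092)]
print(len(s)); 
if len(s): print(s.mean(0),cv2.minAreaRect(s[:,:2].astype(np.float32)),s.max(0),s.min(0))
s=w[(r<.1)&(w[...,2]>.064)&(w[...,2]<.075)];print(len(s),cv2.minAreaRect(s[:,:2].astype(np.float32)))
d=get_image("top");w=world(d)
E
```

```text
t 9.6333 pos [0.6352 0.0632 0.1272] shift [ 0.3356  0.1387 -0.0094] turn [-0.0013 -0.0008 -0.0003] F [ 0.1436  0.0266 -0.9777] w 0.04290610280634037 gf 20.446018427610397
1334
[0.6447 0.173  0.0854] ((0.6442733407020569, 0.1715863049030304), (0.03948097303509712, 0.039079245179891586), 7.104774475097656) [0.6642 0.1915 0.0889] [0.6243 0.1517 0.079 ]
25633 ((0.6496143341064453, 0.15279585123062134), (0.12855961918830872, 0.09074191749095917), 17.84123992919922)
```

The cup axis seen by the wrist camera is (0.6443, 0.1716), which agrees with the top view.

>>> step_arm --targets '[[[0.05,0.02,0],[0,0,0]],[[0.12,0.05,0],[0,0,0]],[[0.19,0.08,0],[0,0,0]],[[0.26,0.107,0],[0,0,0]],[[0.31,0.128,0],[0,0,0]],[[0.335,0.139,0],[0,0,0]],[[0.335,0.139,0],[0,0,0]],[[0.335,0.139,0],[0,0,0]],[[0.335,0.139,0],[0,0,0]]]'

```text
time_s: 10.43
position: [0.6447, 0.1687, 0.1278]
tool_rot: [[-0.304, 0.953, -0.0], [0.953, 0.304, -0.0], [-0.0, -0.0, -1.0]]
ft_force: [-0.7, -0.8, -1.1]
grip_width: 0.043
gripper_force: 20.5
```

```bash
python3 - <<'E'
from h import *;from rig import env,get_image
o=env.observe();go(o,[.6442,.1717,.062])
E
```

```text
t 10.4333 pos [0.6447 0.1687 0.1278] shift [0.01   0.0013 0.2192] turn [-0.0004  0.0004 -0.0041] F [-0.7221 -0.7817 -1.1031] w 0.043017814805215895 gf 20.465677678585052
```

>>> step_arm --targets '[[[0.01,0.001,0.02],[0,0,0]],[[0.01,0.001,0.05],[0,0,0]],[[0.01,0.001,0.08],[0,0,0]],[[0.01,0.001,0.11],[0,0,0]],[[0.01,0.001,0.13],[0,0,0]],[[0.01,0.001,0.14],[0,0,0]],[[0.01,0.001,0.14],[0,0,0]]]'

```text
time_s: 11.02
position: [0.6436, 0.1729, 0.0847]
tool_rot: [[-0.305, 0.952, -0.002], [0.952, 0.305, -0.0], [0.0, -0.002, -1.0]]
ft_force: [-0.3, 0.5, -0.5]
grip_width: 0.0427
gripper_force: 20.5
```

```bash
python3 - <<'E'
from h import *;from rig import env,get_image
o=env.observe();go(o,[.6442,.1717,.062])
d=get_image("wrist");w=world(d);im=d["img"].astype(int);p=o["position"]
red=(im[...,0]-im[...,2]>40)&(np.hypot(w[...,0]-p[0],w[...,1]-p[1])<.04)&(w[...,2]>p[2])
s=(w[red]-p)@o["tool_rot"];print(len(s),s.min(0),s.max(0))
d2=get_image("scene")
u,v=proj(d2,toW(0,0,.1))[0].astype(int)
a=cv2.resize(d2["img"][max(v-50,0):v+50,u-50:u+50,::-1],(400,400),interpolation=cv2.INTER_CUBIC)
cv2.imwrite("pics/c4.png",np.hstack([a,cv2.resize(d["img"][:,:,::-1],(400,400))]))
E
```

```text
t 11.0167 pos [0.6436 0.1729 0.0847] shift [-0.0045  0.0008  0.0757] turn [-0.0022 -0.0005 -0.0027] F [-0.2745  0.5072 -0.5243] w 0.04265730165345778 gf 20.46798214316368
8305 [-0.0119 -0.0197 -0.1224] [ 0.0216  0.0255 -0.001 ]
```

View pics/c4.png

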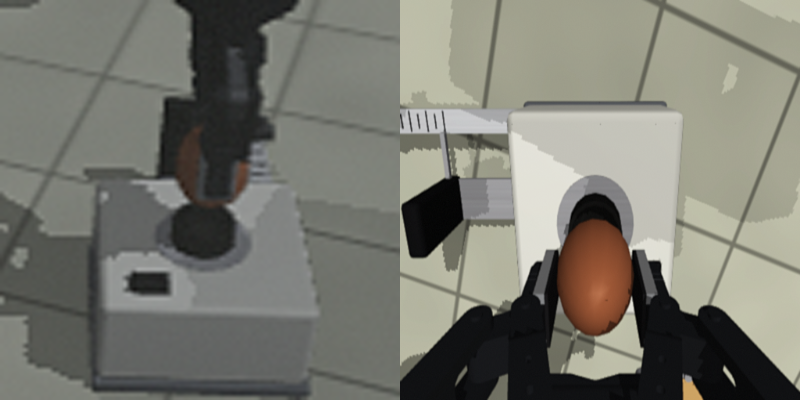

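The egg is upright, directly above the cup. I'll lower it slowly and watch the wrist force.

>>> step_arm --targets '[[[0.0,0.001,0.015],[0,0,0]],[[0.0,0.001,0.03],[0,0,0]],[[0.0,0.001,0.045],[0,0,0]],[[0.0,0.001,0.057],[0,0,0]],[[0.0,0.001,0.065],[0,0,0]],[[0.0,0.001,0.065],[0,0,0]],[[0.0,0.001,0.065],[0,0,0]],[[0.0,0.001,0.065],[0,0,0]]]'

```text
time_s: 11.78
position: [0.6444, 0.1731, 0.0665]
tool_rot: [[-0.305, 0.952, 0.0], [0.952, 0.305, 0.0], [-0.0, 0.0, -1.0]]
ft_force: [0.8, -0.2, -0.8]
grip_width: 0.0427
gripper_force: 20.5
```

```bash
python3 - <<'E'
from h import *;from rig import env,get_image
o=env.observe();go(o,[.6442,.1717,.062])
d=get_image("wrist");w=world(d);im=d["img"].astype(int);p=o["position"]
t=(w-p)@o["tool_rot"]
red=(im[...,0]-im[...,2]>40)&(np.hypot(t[...,0],t[...,1])<.03)&(t[...,2]<-.02)&(t[...,2]>-.1)
s=t[red];q=s[s[:,2]<np.percentile(s[:,2],3)];print(len(s),q.mean(0),s.min(0),s.max(0))
E
```

```text
t 11.7833 pos [0.6444 0.1731 0.0665] shift [-0.0043 -0.002   0.015 ] turn [ 0.0004  0.0001 -0.0026] F [ 0.8311 -0.2439 -0.7684] w 0.04270489961651704 gf 20.468276739120483
8263 [ 0.0003  0.0004 -0.0736] [-0.0116 -0.0195 -0.075 ] [ 0.0215  0.0204 -0.0315]
```

>>> step_arm --targets '[[[-0.004,-0.002,0.003],[0,0,0]],[[-0.004,-0.002,0.006],[0,0,0]],[[-0.004,-0.002,0.009],[0,0,0]],[[-0.004,-0.002,0.011],[0,0,0]],[[-0.004,-0.002,0.011],[0,0,0]],[[-0.004,-0.002,0.011],[0,0,0]]]'

```text
time_s: 12.33
position: [0.644, 0.1718, 0.063]
tool_rot: [[-0.305, 0.952, -0.0], [0.952, 0.305, 0.0], [0.0, -0.0, -1.0]]
ft_force: [-0.1, 0.5, -0.2]
grip_width: 0.0429
gripper_force: 20.5
```

>>> step_arm --targets '[[[0,0,0.002],[0,0,0]],[[0,0,0.004],[0,0,0]],[[0,0,0.004],[0,0,0]],[[0,0,0.004],[0,0,0]]]'

```text
time_s: 12.67
position: [0.6442, 0.1719, 0.0623]
tool_rot: [[-0.305, 0.952, 0.001], [0.952, 0.305, 0.0], [-0.0, 0.001, -1.0]]
ft_force: [-2.2, 1.2, 3.0]
grip_width: 0.0429
gripper_force: 20.8
```

Contact is felt at 3 N, with the TCP at the predicted height. Releasing.

>>> step_arm --targets '[[[0,0,0],[0,0,0]],[[0,0,0],[0,0,0]],[[0,0,0],[0,0,0]],[[0,0,0],[0,0,0]]]' --jaw 46

```text
time_s: 13.0
position: [0.644, 0.1717, 0.0616]
tool_rot: [[-0.305, 0.952, -0.0], [0.952, 0.305, -0.0], [-0.0, -0.0, -1.0]]
ft_force: [-0.6, -0.7, 1.2]
grip_width: 0.0456
gripper_force: 0.0
```

>>> step_arm --targets '[[[0,0,0],[0,0,0]],[[0,0,0],[0,0,0]],[[0,0,0],[0,0,0]],[[0,0,0],[0,0,0]],[[0,0,0],[0,0,0]],[[0,0,0],[0,0,0]]]' --jaw 64

```text
time_s: 13.5
position: [0.6441, 0.1718, 0.0618]
tool_rot: [[-0.305, 0.952, -0.0], [0.952, 0.305, -0.0], [-0.0, -0.0, -1.0]]
ft_force: [0.2, -0.4, 0.1]
grip_width: 0.0639
gripper_force: 0.0
```

>>> step_arm --targets '[[[0,0,-0.03],[0,0,0]],[[0,0,-0.08],[0,0,0]],[[0,0,-0.14],[0,0,0]],[[0,0,-0.2],[0,0,0]],[[0,0,-0.27],[0,0,0]],[[0,0,-0.32],[0,0,0]],[[0,0,-0.34],[0,0,0]],[[0,0,-0.34],[0,0,0]],[[0,0,-0.34],[0,0,0]]]'

```text
time_s: 14.25
position: [0.6438, 0.1717, 0.1634]
tool_rot: [[-0.305, 0.952, -0.001], [0.952, 0.305, -0.0], [0.0, -0.001, -1.0]]
ft_force: [0.2, 0.5, 0.3]
grip_width: 0.0641
gripper_force: 0.0
```

```bash
python3 - <<'E'
from h import *;from rig import env,get_image
o=env.observe();go(o,toW(-.135,0,.165))
d=get_image("wrist");w=world(d);np.savez("w3.npz",**d);cv2.imwrite("pics/w3.png",d["img"][:,:,::-1])
L=(w-O)@Rt()[:,[1,0]]
L=np.dstack([L,w[...,2]])
def st(n,m):
    s=L[m]; print(n,len(s)); 
    if len(s): print(s.mean(0),s.min(0),s.max(0))
r=np.hypot(L[...,0],L[...,1])
st("egg",(r<.03)&(L[...,2]>.1)); st("eggtop",(r<.03)&(L[...,2]>.13))
st("grip",(abs(L[...,0]+.135)<.015)&(abs(L[...,1])<.025)&(L[...,2]>.076)&(L[...,2]<.09))
st("clip",(L[...,0]<-.145)&(L[...,0]>-.21)&(abs(L[...,1]-.058)<.02)&(L[...,2]>.027)&(L[...,2]<.05))
st("stud",(L[...,0]<-.145)&(L[...,0]>-.21)&(abs(L[...,1]-.058)<.02)&(L[...,2]>.034)&(L[...,2]<.05))
st("ptr",(abs(L[...,0]+.135)<.015)&(abs(L[...,1]-.035)<.014)&(L[...,2]>.02)&(L[...,2]<.032))
E
```

```text
t 14.25 pos [0.6438 0.1717 0.1634] shift [-0.0008 -0.4496 -0.0051] turn [-0.0007 -0.0002 -0.0026] F [0.1565 0.5408 0.3111] w 0.06408424420495257 gf 0.0
egg 9475
[-0.0002  0.0108  0.232 ] [-0.0278 -0.0175  0.1001] [0.0265 0.0217 0.2873]
eggtop 7630
[-0.0003  0.0113  0.2589] [-0.0278 -0.0118  0.13  ] [0.0265 0.0176 0.2873]
grip 802
[-0.1329  0.0011  0.0814] [-0.1412 -0.0167  0.076 ] [-0.1267  0.0172  0.0841]
clip 351
[-0.1781  0.0604  0.0336] [-0.1848  0.0505  0.0271] [-0.1738  0.0696  0.0423]
stud 111
[-0.1786  0.0601  0.0392] [-0.1839  0.0563  0.0342] [-0.175   0.0639  0.0423]
ptr 264
[-0.1341  0.0389  0.0262] [-0.1497  0.021   0.0208] [-0.1202  0.049   0.0303]
```

View pics/w3.png

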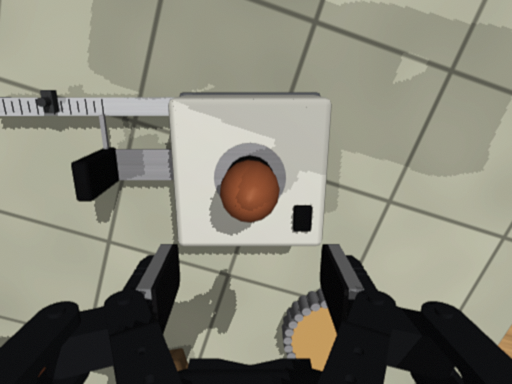

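The egg stands upright in the cup at (250,190). The closed grip is at (95,175), the pointer tip near (103,117) and the clip at (48,102). The offset along the pull is about 45–46 mm in both views. Moving over the grip.

>>> step_arm --targets '[[[0,-0.05,0],[0,0,0]],[[0,-0.13,0],[0,0,0]],[[0,-0.22,0],[0,0,0]],[[0,-0.31,0],[0,0,0]],[[0,-0.39,0],[0,0,0]],[[0,-0.44,0],[0,0,0]],[[0,-0.45,0],[0,0,0]],[[0,-0.45,0],[0,0,0]],[[0,-0.45,0],[0,0,0]]]' --jaw 56

```text
time_s: 15.05
position: [0.5161, 0.1307, 0.1634]
tool_rot: [[-0.305, 0.952, -0.0], [0.952, 0.305, 0.0], [0.0, -0.0, -1.0]]
ft_force: [0.9, -0.3, -0.0]
grip_width: 0.056
gripper_force: 0.0
```

```bash
python3 - <<'E'
from h import *;from rig import env,get_image
o=env.observe();go(o,toW(-.135,0,.036))
d=get_image("wrist");w=world(d)
L=np.dstack([(w-O)@Rt()[:,[1,0]],w[...,2]])
def st(n,m):
    s=L[m]; print(n,len(s)); 
    if len(s): print(s.mean(0),s.min(0),s.max(0))
st("grip",(abs(L[...,0]+.135)<.015)&(abs(L[...,1])<.025)&(L[...,2]>.078)&(L[...,2]<.09))
st("stud",(L[...,0]<-.145)&(L[...,0]>-.21)&(abs(L[...,1]-.058)<.02)&(L[...,2]>.036)&(L[...,2]<.05))
st("ptr",(abs(L[...,0]+.135)<.015)&(abs(L[...,1]-.035)<.012)&(L[...,2]>.023)&(L[...,2]<.029))
E
```

```text
t 15.05 pos [0.5161 0.1307 0.1634] shift [-0.0004 -0.0023  0.4248] turn [-0.0003 -0.0002 -0.0028] F [ 0.8845 -0.3479 -0.0284] w 0.05603176886370055 gf 0.0
grip 708
[-0.1346  0.001   0.0819] [-0.1417 -0.0167  0.0781] [-0.1278  0.0171  0.0844]
stud 78
[-0.1794  0.06    0.0401] [-0.1835  0.0564  0.0363] [-0.1756  0.0639  0.0422]
ptr 89
[-0.1348  0.0355  0.0282] [-0.1362  0.0238  0.0269] [-0.1334  0.0467  0.029 ]
```

The grip is at -0.1347 and the clip at -0.1795, so the pull is 44.8 mm. Descending on the grip.

>>> step_arm --targets '[[[0,-0.002,0.05],[0,0,0]],[[0,-0.002,0.12],[0,0,0]],[[0,-0.002,0.19],[0,0,0]],[[0,-0.002,0.26],[0,0,0]],[[0,-0.002,0.32],[0,0,0]],[[0,-0.002,0.37],[0,0,0]],[[0,-0.002,0.4],[0,0,0]],[[0,-0.002,0.42],[0,0,0]],[[0,-0.002,0.42],[0,0,0]],[[0,-0.002,0.42],[0,0,0]]]'

```text
time_s: 15.93
position: [0.5154, 0.1305, 0.0381]
tool_rot: [[-0.305, 0.952, 0.001], [0.952, 0.305, 0.0], [-0.0, 0.0, -1.0]]
ft_force: [0.4, -0.9, 0.5]
grip_width: 0.0562
gripper_force: 0.0
```

>>> step_arm --targets '[[[0,0,0],[0,0,0]],[[0,0,0],[0,0,0]],[[0,0,0],[0,0,0]],[[0,0,0],[0,0,0]],[[0,0,0],[0,0,0]],[[0,0,0],[0,0,0]],[[0,0,0],[0,0,0]],[[0,0,0],[0,0,0]]]' --jaw 8 --grip_force 40

```text
time_s: 16.6
position: [0.5154, 0.1305, 0.0385]
tool_rot: [[-0.305, 0.952, 0.001], [0.952, 0.305, 0.0], [-0.0, 0.001, -1.0]]
ft_force: [-0.2, 0.3, 6.0]
grip_width: 0.0127
gripper_force: 41.7
```

```bash
python3 - <<'E'
from h import *;from rig import env,get_image
o=env.observe();go(o,toW(-.1798,0,.036));print(lamp(o["position"]))
d=get_image("wrist");cv2.imwrite("pics/w4.png",d["img"][:,:,::-1])
E
```

```text
t 16.6 pos [0.5154 0.1305 0.0385] shift [-0.0007 -0.1493  0.0081] turn [ 0.0018  0.0004 -0.0026] F [-0.2187  0.2539  6.0436] w 0.012714480108119212 gf 41.67421281337738
[-0.135   0.0001]
```

View pics/w4.png

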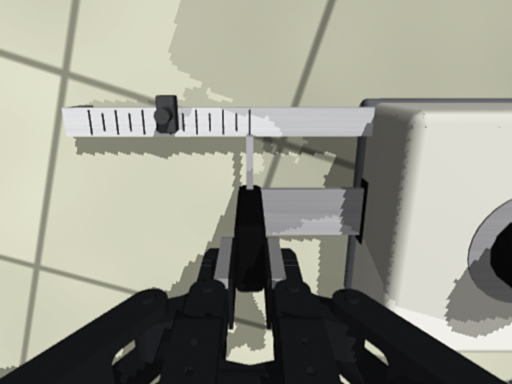

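The grip is pinched at (250,240) with 42 N; the pointer is at (250,150) and the clip at (165,115). Pulling out about 45 mm.

>>> step_arm --targets '[[[0,-0.015,0],[0,0,0]],[[0,-0.035,0],[0,0,0]],[[0,-0.06,0],[0,0,0]],[[0,-0.085,0],[0,0,0]],[[0,-0.11,0],[0,0,0]],[[0,-0.13,0],[0,0,0]],[[0,-0.143,0],[0,0,0]],[[0,-0.149,0],[0,0,0]],[[0,-0.149,0],[0,0,0]],[[0,-0.149,0],[0,0,0]]]'

```text
time_s: 17.48
position: [0.4741, 0.1171, 0.0385]
tool_rot: [[-0.305, 0.952, 0.005], [0.952, 0.305, 0.001], [-0.001, 0.005, -1.0]]
ft_force: [6.4, 4.7, 1.2]
grip_width: 0.0125
gripper_force: 41.2
```

```bash
python3 - <<'E'
from h import *;from rig import env,get_image
o=env.observe();go(o,toW(-.1798,0,.036));print(lamp(o["position"]))
d=get_image("wrist");w=world(d);cv2.imwrite("pics/w5.png",d["img"][:,:,::-1])
L=np.dstack([(w-O)@Rt()[:,[1,0]],w[...,2]])
def st(n,m):
    s=L[m]; print(n,len(s)); 
    if len(s): print(s.mean(0),s.min(0),s.max(0))
st("stud",(L[...,0]<-.145)&(L[...,0]>-.21)&(abs(L[...,1]-.058)<.02)&(L[...,2]>.036)&(L[...,2]<.05))
st("ptr",(abs(L[...,0]+.18)<.02)&(abs(L[...,1]-.035)<.010)&(L[...,2]>.022)&(L[...,2]<.030))
d=get_image("top");w=world(d);L=np.dstack([(w-O)@Rt()[:,[1,0]],w[...,2]])
st("egg",(np.hypot(L[...,0],L[...,1])<.03)&(L[...,2]>.1)&(L[...,2]<.15))
E
```

```text
t 17.4833 pos [0.4741 0.1171 0.0385] shift [-0.0004 -0.0046  0.0084] turn [ 0.0062  0.0007 -0.0031] F [6.3666 4.6769 1.1612] w 0.012497410476727514 gf 41.24789535999298
[-0.1784  0.0001]
stud 199
[-0.1798  0.0601  0.0404] [-0.1833  0.0563  0.0375] [-0.1761  0.0639  0.0423]
ptr 239
[-0.1782  0.0351  0.0284] [-0.18    0.0251  0.0269] [-0.1765  0.045   0.03  ]
egg 218
[-0.0039 -0.0016  0.1235] [-0.0216 -0.021   0.1006] [0.0199 0.021  0.1383]
```

View pics/w5.png

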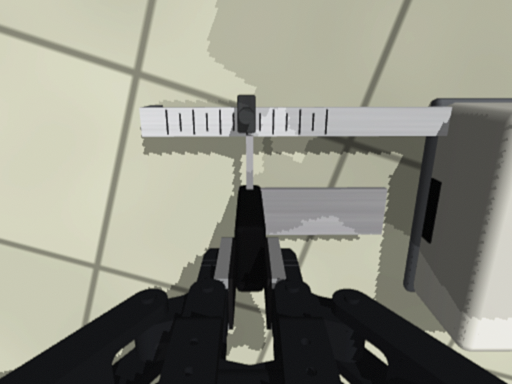

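The pointer at (250,160) is 1.6 mm short of the clip's middle at (246,113). One small trim, then settle.

>>> step_arm --targets '[[[0,-0.005,0],[0,0,0]],[[0,-0.005,0],[0,0,0]],[[0,-0.005,0],[0,0,0]],[[0,-0.005,0],[0,0,0]],[[0,-0.005,0],[0,0,0]],[[0,-0.005,0],[0,0,0]],[[0,-0.005,0],[0,0,0]],[[0,-0.005,0],[0,0,0]],[[0,-0.005,0],[0,0,0]],[[0,-0.005,0],[0,0,0]]]'

```text
time_s: 18.42
position: [0.4728, 0.1167, 0.0385]
tool_rot: [[-0.305, 0.952, 0.005], [0.952, 0.305, 0.001], [-0.001, 0.005, -1.0]]
ft_force: [6.2, 5.1, 1.5]
grip_width: 0.0127
gripper_force: 41.2
```

```bash
python3 - <<'E'
from h import *;from rig import env,get_image
o=env.observe();go(o,toW(-.1798,0,.036))
d=get_image("wrist");w=world(d)
L=np.dstack([(w-O)@Rt()[:,[1,0]],w[...,2]])
def st(n,m):
    s=L[m]; print(n,len(s),s.mean(0),s.min(0),s.max(0))
st("stud",(L[...,0]<-.145)&(L[...,0]>-.21)&(abs(L[...,1]-.058)<.02)&(L[...,2]>.036)&(L[...,2]<.05))
st("ptr",(abs(L[...,0]+.18)<.02)&(abs(L[...,1]-.035)<.010)&(L[...,2]>.022)&(L[...,2]<.030))
E
```

```text
t 18.4167 pos [0.4728 0.1167 0.0385] shift [-0.0004 -0.0001  0.0084] turn [ 0.0064  0.0008 -0.003 ] F [6.2442 5.0868 1.4883] w 0.012741429221171476 gf 41.246965527534485
stud 206 [-0.1798  0.0602  0.0403] [-0.1836  0.0563  0.0361] [-0.1759  0.0639  0.0419]
ptr 240 [-0.1795  0.0352  0.0284] [-0.1813  0.025   0.0268] [-0.1778  0.045   0.0299]
```

The pointer is within 0.3 mm of the clip's middle, and the 0.9 s settle covered the hold. Handing in.

```bash
python3 -c "
from rig import close_job
print(close_job())"
```

```text
the job is handed in; nothing more can be done
None
```

The egg stands upright and released in the lamp's cup, and the fingers are holding the shutter out with its pointer about 0.3 mm from the clip's middle by the wrist camera; I handed the job in at about 18.5 s and got no verdict back.

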